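# Lever open the staples tin

### The arm

A 6-joint arm with a two-finger parallel gripper is mounted at the origin on the work surface. World frame = base frame: x ahead of the robot, y to its left, z up, the work surface at z = 0. Lengths are in m, angles in rad, forces in N, time in s.
With the tool pointing down it reaches from about 0.35 to 0.85 m from the base axis. Payload 8.1 kg.
Tool frame: the origin (TCP) lies at the very end of the fingers, on their centre line; the grasp point (between the pads) lies 19 mm behind it; z points along the fingers, y is the line along which they close (so a half turn about z gives the same grasp; the last joint's range is limited). The gripper opens to 93 mm and grips with 3 to 60 N. Pads are 15 mm wide; open, the fingers measure 128 mm over their backs; the gripper's body (75 mm by 188 mm) begins 65 mm behind the grasp point.
Start: joints at [-1.325, 0.13, 1.488, -0, 1.523, -0.085], TCP at [0.195, -0.567, 0.219] pointing down, gripper open.
Joint ranges: [-2.96, 2.96], [-0.89, 2.26], [0.02, 2.5], [-1.34, 4.48], [0, 2.73], [-2.66, 2.66]. Speed limits (rad/s): [2.39, 2.39, 2.79, 3.14, 3.14, 3.14].

### API

Orientations are given as a rotation vector (axis times angle).
In Python, from plant import robot, imaging gives the robot as it stands.
- The arm moves only by the tool jog_arm, never from a script. Its argument "rows" is a list of rows, each a list of 2 entries, a list of its own where there are three numbers: the shift along the tool's x, y, z each as a share of 0.2 m, from -1 to 1, then the turn, a rotation vector about the tool's x, y, z each as a share of pi/2 rad, from -1 to 1. A call has 1 to 5 rows; each row is the pose to reach, as a shift and turn from the pose commanded when the call began, along the tool's axes at that moment; what a row does not reach only later rows make up. A row lasts 1/10 s, in which the tool goes at most 50 mm and 8.59 degrees, less where a joint would pass 70% of its speed; a pose out of reach is approached as far as the arm can. A call with a number of a shift or a turn outside -1 to 1 is refused whole. A call with a gripper value outside its range is refused whole. "hand" is the closure, from -1 (fully open) to 1 (shut), set as the call begins (left out, the last holds). The fingers move at their own pace and stop on an object; "squeeze" is the grip in N (left out, the last holds). Time passes only in rows, so rows that repeat a pose let the fingers close. It gives the time, the measured TCP pose, the force, the opening and the grip force at its end, in the units of the state.
- robot.read_state(): the state, without advancing time (a new reading comes with each control period).
- imaging.read_camera(name): name is "scene" or "top"; returns a dict with "frame" (420x560x3 uint8, red, green, blue), "vertical_fov" (degrees; the focal length in pixels is half the picture's height over the tangent of half this angle, whatever the lens; pixels are square), "cx", "cy" (the principal point, pixels), "R" (3x3) and "t" (3): a world point X has camera coordinates R X + t. Camera axes: x right, y down, z forward; pixel columns grow to the right and rows downward; lengths in m; the calibration is good to about 2 mm. A picture is of the moment at which its call begins. There is no depth.
- robot.close_job(): hands the job in; it is judged then, once.
The state is a dict: "t": time; "q": joint angles; "dq": joint speeds; "joint_torque": joint torques, N m; "tool_pos": TCP position; "orientation": TCP orientation; "force": force on the tool from outside, world axes, zero at the start; "wrist_torque": the same for the moment, N m; "opening": finger opening in m; "gripper_force": force on a finger pad.
Only numpy, scipy, OpenCV 4.12 (cv2) and the standard library are available. Lean on these libraries where they do the work, as an engineer would, in place of code of your own. Each camera call takes 0.05 s, during which the arm holds its last target. There are 200 camera calls.

### The job

The lid of the blue staples tin is too tight for fingers, and the butter spreader has slid handle first under the mesh drawer tower. Draw the spreader out by its blade, lay it down on the counter and take it again by the handle, then slip the blade into the gap under the red lip and lever the lid up until it stands open by itself, more than 60 degrees, touching the tin with nothing but the spreader. Finish with the spreader lying flat on the counter, and leave the mug, marble jar, stapler, pen and drawers as they are.

Things in the scene. Friction and masses are not known exactly. Their poses are not given: they have to be found in the camera images.
- spreader: butter spreader, 80 g. Dark wooden handle 100 x 18 wide x 16 high; steel blade 100 x 16 wide x 4 thick, underside 6 above the counter when lying flat. Origin under the middle of the handle, x to the blade tip, z up: handle x -50 to +50, blade x +50 to +150, blade centre z +8. Starts flat, handle under the tower, blade sticking out of its front
- tip (a point): blade tip of the spreader, centre of its end (spreader frame: x +150, z +8)
- tower: fixed dark steel mesh drawer tower, 140 deep (x) x 170 wide (y) x 178 high on four corner feet, open below: the underside is 28 above the counter. Origin on the counter under its centre; the front faces its own -x, at x -70; small drawer pulls stick out 6 mm more
- drawer_top (a joint): upper drawer of the tower, m pulled out, 0 closed
- drawer_bottom (a joint): lower drawer of the tower, m pulled out, 0 closed
- tin: fixed blue tin, 110 deep (x) x 130 wide (y) x 60 high, with a 6 thick silver lid hinged along its far (+x) edge. Origin on the counter under its centre; front wall faces its own -x, outer face at x -55, 3 thick. In the middle 70 mm the front wall is only 49 high: an 11 high gap under the lid; behind it is free space down to z 20
- gap (a point): middle of that gap, in the plane of the tin's front face (tin frame: x -55, y 0, z 54.5)
- hinge (a point): middle of the lid's hinge axis (tin frame: x +58, y 0, z 60); the axis runs along the tin's y
- lip (a point): front edge of the red lip of the lid, middle, at the underside; the lip is 70 wide and juts 8 mm beyond the tin's front; 121 from the hinge axis. It moves with the lid
- lid (a joint): opening angle of the lid, rad, 0 closed, grows as the lip rises, limit 1.8; the hinge is stiff and the lid stays where it is left (about 2 N upward at the lip moves it)
- mug: green ceramic mug, 80 diameter, 90 high, handle to its +y; origin under its centre. Bystander
- jar: closed glass jar of marbles with steel lid, 68 diameter, 96 high; origin under its centre. Bystander
- stapler: orange stapler, 130 long (x) x 34 x 60 high; origin under its centre. Bystander
- pen: aluminium pen, 138 long (x), 9 thick, lying; origin under its centre. Bystander
Things that resemble listed ones, but are neither listed nor needed, are in the scene too. Of the things that look like the tower, the middle-sized one is meant.

How it is judged:
On the way, in this order (a step that is already met when the one before it is completed fails the run):
1. the spreader has been drawn out at least 50 mm and lies on the counter, let go (distance of spreader from where it was at the start of the episode above 0.05 m and height (world z) of spreader below 0.03 m and angle between spreader's own x axis and vertical above 1.4 rad and contact force between the fingers and spreader below 0.1 N and value of joint lid below 0.1 rad), for 0.1 s.
2. the lid is lifted more than 0.15 rad by the spreader (value of joint lid above 0.15 rad and contact force between spreader and tin above 0.2 N), for 0.05 s.
At the end, for the whole second after the job is handed in: The lid stands open by itself at more than 1.0 rad (57 degrees); the spreader lies still and level on the counter (origin below 30 mm, axis within 7 degrees of level), clear of the tin; mug, jar, stapler and pen are within 30 mm of their starts and both drawers are shut to within 20 mm (value of joint lid above 1 rad and height (world z) of spreader below 0.03 m and angle between spreader's own x axis and vertical above 1.45 rad and linear speed of spreader below 0.02 m/s and contact force between spreader and tin below 0.1 N and distance of each of mug, jar, stapler, pen from where it was at the start of the episode below 0.03 m and value of joint each of drawer_top, drawer_bottom below 0.02 m); the robot touches nothing.
It fails at once if the robot itself touches the tin or its lid (contact force between any of the fingers, the arm and tin above 1 N).
It fails at once if the mug, the jar, the stapler or the pen is pushed more than 30 mm, or the mug or the jar is tipped (distance of any of mug, jar, stapler, pen from where it was at the start of the episode above 0.03 m or angle between any of mug, jar's own z axis and vertical above 0.4 rad).
It fails at once if a drawer is pulled out more than 20 mm (value of joint any of drawer_top, drawer_bottom above 0.02 m).
It also fails if it takes over 72 s, if anything falls off the work surface, if the arm or the gripper's body presses on something with over 40 N, if the wrist force passes 120 N, or if a joint passes its speed limit or range.

## Working session

There is one attempt and no reset: what is moved stays moved. The work goes in short steps, Python scripts to look and compute and a tool call to move; the robot and the scene stay as the last step left them, time stands still between calls to the robot, and variables do not carry over. Pictures are saved under pics/ and viewed, at most 10 in all, crops included, and the job is handed in when it is done.

Besides the shell and the picture viewer there is one more tool, called after "Call:" in YAML: its name, and indented under it one key for each argument. jog_arm: Moves the arm, as the interface text tells. Its arguments: {"type":"object","properties":{"rows":{"type":"array"},"hand":{"type":"number"},"squeeze":{"type":"number"}},"required":["rows"]}

```bash
ls; mkdir -p pics; python3 - <<'E'
from plant import robot, imaging
import cv2,json
for n in("scene","top"):
    c=imaging.read_camera(n); cv2.imwrite(f"pics/{n}0.png",c["frame"][:,:,::-1])
    print(n,c["vertical_fov"],c["cx"],c["cy"],c["R"],c["t"], {k for k in c})
print(robot.read_state())
E
```

```text
pics
scene 52.09894160133207 270.86449163969036 210.89974256787931 [[ 0.49929286 -0.86642173 -0.00447536]
 [-0.8191303  -0.47034428 -0.32833185]
 [ 0.28236889  0.16759965 -0.94455183]] [-0.35489962  0.45680712  0.86027059] {'t', 'cx', 'R', 'frame', 'cy', 'vertical_fov'}
top 55.250146598365895 279.59849099294456 214.00034529748314 [[ 0.01757709 -0.99980958  0.00847638]
 [-0.99031251 -0.01857677 -0.13760828]
 [ 0.13773954 -0.00597551 -0.99045046]] [-0.11492636  0.56951538  1.09494615] {'t', 'cx', 'R', 'frame', 'cy', 'vertical_fov'}
{'t': 0.1, 'q': array([-1.32538189e+00,  1.31094216e-01,  1.48917808e+00, -5.36335704e-06,
        1.52300149e+00, -8.53738094e-02]), 'dq': array([-0.00111998, -0.00050238, -0.00316495, -0.00024325,  0.00163834,
       -0.00088203]), 'joint_torque': array([ 6.07994389e-04, -5.61344433e+01, -4.93094265e+01,  7.70585239e-02,
        2.92923313e-02, -8.30971908e-05]), 'tool_pos': array([ 0.19478056, -0.56695443,  0.217683  ]), 'orientation': array([-3.09706850e+00, -5.16959809e-01,  2.19357013e-04]), 'force': array([0.25712274, 0.90972664, 0.47344413]), 'wrist_torque': array([-0.01218259,  0.02813329,  0.00406224]), 'gripper_force': 0.0, 'opening': 0.09295696040224681}
```

View pics/scene0.png

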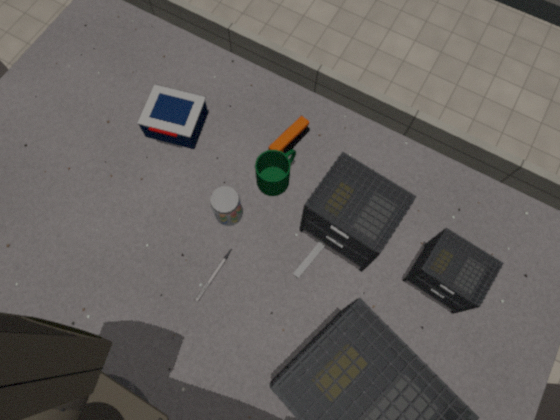

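View pics/top0.png

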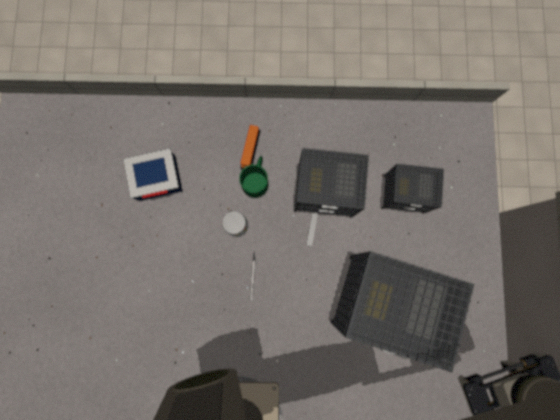

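The scene picture shows three tower look-alikes: large at scene (370,370), middle at (357,210) and small at (455,270). I'm choosing the middle one. The blade sticks out of its front at scene (310,262) and top (313,230). The tin is at scene (173,117) and top (151,174), with its lip towards the robot. Next I'll check these in an enlarged mosaic.

```bash
cat > h.py <<'E'
import numpy as np, cv2
from scipy.optimize import least_squares
from scipy.spatial.transform import Rotation as Ro
def cam(c):
    h=c["frame"].shape[0]; f=h/2/np.tan(np.radians(c["vertical_fov"])/2)
    return f,c["cx"],c["cy"],np.array(c["R"]),np.array(c["t"])
def proj(c,X):
    f,cx,cy,R,t=cam(c); p=R@np.asarray(X)+t; return np.array([cx+f*p[0]/p[2],cy+f*p[1]/p[2]])
def tri(cs,ps):
    A=[];b=[]
    for c,p in zip(cs,ps):
        f,cx,cy,R,t=cam(c)
        for k,u in ((0,(p[0]-cx)/f),(1,(p[1]-cy)/f)):
            A.append(R[k]-u*R[2]); b.append(u*t[2]-t[k])
    X=np.linalg.lstsq(np.array(A),np.array(b),rcond=None)[0]
    return X,[np.round(proj(c,X)-p,1) for c,p in zip(cs,ps)]
def onz(c,p,z):
    f,cx,cy,R,t=cam(c); d=R.T@np.array([(p[0]-cx)/f,(p[1]-cy)/f,1]); o=-R.T@t
    return o+d*(z-o[2])/d[2]
def mosaic(name,crops):  # crops: (frame,x0,y0) 80x60 at 5x
    P=[]
    for fr,x0,y0 in crops:
        im=cv2.resize(fr[y0:y0+60,x0:x0+80,::-1],(400,300),interpolation=cv2.INTER_CUBIC)
        im=cv2.convertScaleAbs(im,alpha=1.5)
        for k in range(0,80,10):
            cv2.line(im,(k*5,0),(k*5,4),(0,255,255),1); cv2.putText(im,str(x0+k),(k*5,14),0,.33,(0,255,255),1)
        for k in range(10,60,10):
            cv2.line(im,(0,k*5),(4,k*5),(0,255,255),1); cv2.putText(im,str(y0+k),(6,k*5+4),0,.33,(0,255,255),1)
        P.append(im)
    while len(P)%2: P.append(P[-1]*0)
    cv2.imwrite(name,np.vstack([np.hstack(P[i:i+2]) for i in range(0,len(P),2)]))
E
python3 - <<'E'
from plant import robot, imaging
from h import *
s=imaging.read_camera("scene");t=imaging.read_camera("top")
np.save("s0.npy",s,allow_pickle=True);np.save("t0.npy",t,allow_pickle=True)
mosaic("pics/m1.png",[(s["frame"],285,225),(t["frame"],280,195),(s["frame"],132,82),(t["frame"],112,145)])
E
```

```text
(no output)
```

View pics/m1.png

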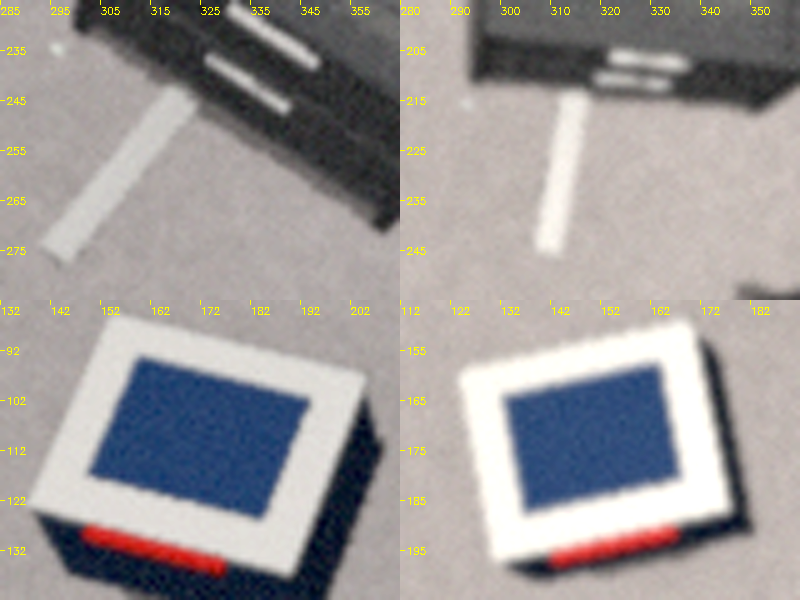

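The mosaic shows the blade tip mid-edge at scene (295.9,275.6) and top (309.8,245.7). The lid corners and red lip are clear in both views. The middle tower has the blade, so the choice is confirmed.

```bash
python3 - <<'E'
from h import *
s=np.load("s0.npy",allow_pickle=True).item();t=np.load("t0.npy",allow_pickle=True).item()
np.set_printoptions(precision=4,suppress=True)
o=np.array([.4,.4])
d={"tip":((295.9,275.6),(309.8,245.7)),"mid":((321.6,244.4),(314.8,214)),
"fl":((138.4,123.4),(131.4,197.6)),"fr":((190,137.4),(179,187.4)),"bl":((155.6,85),(124,160.4)),"br":((205.2,97),(170,149.4)),
"lipL":((148.8,130),(142,198.2)),"lipR":((177.2,136.6),(168,192.6)),"twFL":((302,203),(297,190)),
"mug":((273,174),(254,180)),"jar":((226,199),(234,221)),"jar2":((226,199),(234,221)),"penA":((198,299),(252,298)),"penB":((229,251),(254,255)),"stapA":((305,120),(254,127)),"stapB":((275,150),(245,165))}
R={}
for k,(a,b) in d.items():
    X,e=tri((s,t),(np.array(a)-o,np.array(b)-o)); R[k]=X; print(k,X,*e)
print("tip z.008",onz(s,np.array(d["tip"][0])-o,.010),onz(t,np.array(d["tip"][1])-o,.010))
print("mid",onz(s,np.array(d["mid"][0])-o,.010),onz(t,np.array(d["mid"][1])-o,.010))
for k in("fl","fr","bl","br"):
    print(k,onz(s,np.array(d[k][0])-o,.066),onz(t,np.array(d[k][1])-o,.066))
E
```

```text
tip [ 0.4862 -0.1915  0.0211] [-0.3  0.1] [ 0.1 -0.1]
mid [ 0.5794 -0.2067  0.0114] [-0.5  0.1] [ 0.3 -0.3]
fl [0.6083 0.3063 0.0679] [-0.7  0.3] [ 0.4 -0.5]
fr [0.6371 0.1758 0.0735] [-0.1  0. ] [ 0.1 -0.1]
bl [0.7141 0.3318 0.0711] [-1.4  0.5] [ 0.8 -1. ]
br [0.7463 0.2059 0.0729] [-0.7  0.2] [ 0.4 -0.4]
lipL [0.609  0.28   0.0587] [-0.8  0.3] [ 0.4 -0.6]
lipR [0.6237 0.2052 0.0708] [-0.7  0.3] [ 0.4 -0.5]
twFL [ 0.6189 -0.1406  0.1141] [ 5.1 -1.9] [-2.9  3.2]
mug [ 0.6732 -0.0271  0.022 ] [ 0.2 -0.1] [-0.1  0.1]
jar [0.5458 0.0196 0.0828] [-0.3  0.1] [ 0.2 -0.2]
jar2 [0.5458 0.0196 0.0828] [-0.3  0.1] [ 0.2 -0.2]
penA [ 0.3364 -0.0301  0.0093] [-0.1  0.1] [ 0.1 -0.1]
penB [ 0.458  -0.0346  0.0259] [-0.9  0.3] [ 0.5 -0.6]
stapA [ 0.8279 -0.0258  0.0416] [-0.8  0.2] [ 0.5 -0.4]
stapB [ 0.7102 -0.0062  0.0609] [-1.7  0.4] [ 1.1 -0.9]
tip z.008 [ 0.4887 -0.1914  0.01  ] [ 0.4865 -0.192   0.01  ]
mid [ 0.5807 -0.2076  0.01  ] [ 0.5787 -0.2058  0.01  ]
fl [0.6104 0.3065 0.066 ] [0.6071 0.3079 0.066 ]
fr [0.6402 0.1792 0.066 ] [0.6384 0.1779 0.066 ]
bl [0.7193 0.333  0.066 ] [0.7126 0.3359 0.066 ]
br [0.751  0.2083 0.066 ] [0.747  0.2089 0.066 ]
```

Call:
jog_arm:
  rows:
    - [[0,0,-0.9],[0,0,0]]
    - [[0,0,-0.9],[0,0,0]]
    - [[0,0,-0.9],[0,0,0]]
    - [[0,0,-0.9],[0,0,0]]
  hand: -1

```text
t: 0.6
tool_pos: [0.195, -0.5679, 0.4035]
orientation: [3.094, 0.516, 0.001]
force: [0.1, -1.4, -0.8]
opening: 0.0928
gripper_force: 0.0
```

Call:
jog_arm:
  rows:
    - [[0.69,-0.42,0],[0,0,0]]
    - [[0.69,-0.42,0],[0,0,0]]
    - [[0.69,-0.42,0],[0,0,0]]
    - [[0.69,-0.42,0],[0,0,0]]

```text
t: 1.0
tool_pos: [0.3008, -0.4401, 0.3993]
orientation: [3.097, 0.523, 0.002]
force: [-0.2, -0.6, -0.6]
opening: 0.0927
gripper_force: 0.0
```

Call:
jog_arm:
  rows:
    - [[0.69,-0.42,0],[0,0,0]]
    - [[0.69,-0.42,0],[0,0,0]]
    - [[0.69,-0.42,0],[0,0,0]]
    - [[0.69,-0.42,0],[0,0,0]]

```text
t: 1.4
tool_pos: [0.4036, -0.3159, 0.3988]
orientation: [-3.097, -0.523, -0.002]
force: [-0.8, 0.1, 0.5]
opening: 0.0932
gripper_force: 0.0
```

Call:
jog_arm:
  rows:
    - [[0.69,-0.42,0],[0,0,0.31]]
    - [[0.69,-0.42,0],[0,0,0.31]]
    - [[0.69,-0.42,0],[0,0,0.31]]
    - [[0.69,-0.42,0],[0,0,0.31]]
    - [[0.69,-0.42,0],[0,0,0.31]]

```text
t: 1.9
tool_pos: [0.506, -0.1929, 0.3979]
orientation: [-3.131, 0.243, 0.001]
force: [0.0, -0.3, 0.8]
opening: 0.0929
gripper_force: 0.0
```

```bash
cat >> h.py <<'E'
def go(st,target,bladeyaw_phi=None):
    "shift (shares) in tool axes to target, and turn about tool z (share) to bring tool x to phi deg"
    R=Ro.from_rotvec(st["orientation"]); M=R.as_matrix()
    print("pos",np.round(st["tool_pos"],4),"phi",round(np.degrees(np.arctan2(M[1,0],M[0,0])),2),"zaxis",np.round(M[:,2],3),"open",round(st["opening"],4),"t",round(st["t"],2),"q6",round(st["q"][5],2))
    print("shift share",np.round(M.T@(np.array(target)-st["tool_pos"])/.2,3))
    if bladeyaw_phi is not None:
        a=np.radians(bladeyaw_phi); Rt=Ro.from_matrix(np.column_stack([[np.cos(a),np.sin(a),0],[np.sin(a),-np.cos(a),0],[0,0,-1]]))
        print("turn share",np.round((R.inv()*Rt).as_rotvec()/(np.pi/2),3))
E
python3 - <<'E'
from plant import robot
from h import *
s=np.load("s0.npy",allow_pickle=True).item();t=np.load("t0.npy",allow_pickle=True).item()
go(robot.read_state(),[.507,-.195,.25],-9.3)
mosaic("pics/m2.png",[(s["frame"],325,290),(t["frame"],325,240),(s["frame"],290,190),(t["frame"],280,140)])
E
```

```text
pos [ 0.506  -0.1929  0.3979] phi -8.89 zaxis [-0.001  0.001 -1.   ] open 0.0929 t 1.9 q6 1.27
shift share [0.007 0.01  0.74 ]
turn share [-0.     0.001  0.005]
```

View pics/m2.png

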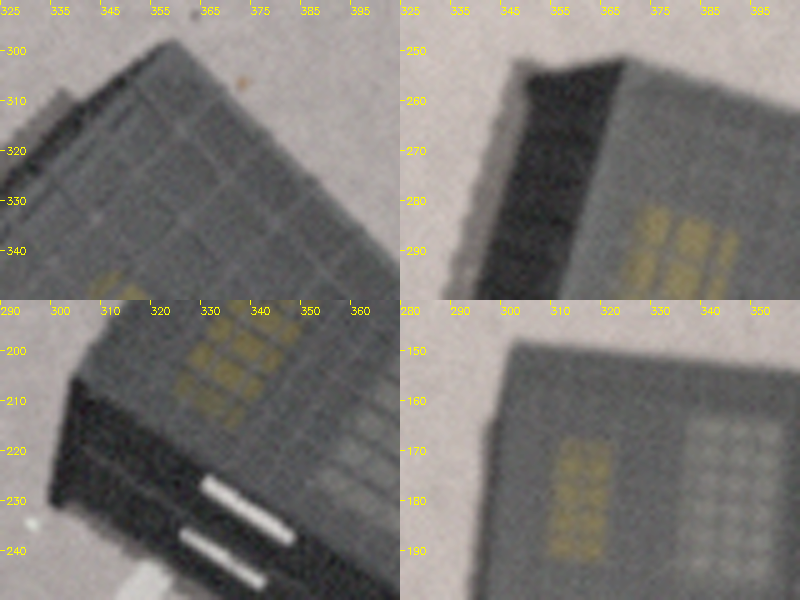

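The large tower's near top corner is at scene (359.6,297.2) and top (369.6,251). The middle tower's front-left top corner is at scene (304,205) and top (294,202).

```bash
python3 - <<'E'
from h import *
s=np.load("s0.npy",allow_pickle=True).item();t=np.load("t0.npy",allow_pickle=True).item()
for a,b in (((359.6,297.2),(369.6,251)),((304,205),(294,202.2)),((324,239),(320,210))): print(tri((s,t),(np.array(a)-.4,np.array(b)-.4)))
E
```

```text
(array([ 0.46276221, -0.30916645,  0.25196608]), [array([-0.8,  0.1]), array([ 0.5, -0.3])])
(array([ 0.5892436 , -0.14163561,  0.15970408]), [array([-1.8,  0.4]), array([ 1.1, -0.9])])
(array([ 0.57827833, -0.21119413,  0.07405889]), [array([ 1.8, -0.5]), array([-1.1,  1. ])])
```

Call:
jog_arm:
  rows:
    - [[0.006,0.01,0.9],[0,0,0.005]]
    - [[0.006,0.01,0.9],[0,0,0.005]]
    - [[0.006,0.01,0.9],[0,0,0.005]]
    - [[0.006,0.01,0.9],[0,0,0.005]]

```text
t: 2.3
tool_pos: [0.5028, -0.1976, 0.2138]
orientation: [-3.13, 0.257, 0.008]
force: [0.0, -0.2, -0.1]
opening: 0.0929
gripper_force: 0.0
```

Call:
jog_arm:
  rows:
    - [[0,0,0.25],[0,0,0]]
    - [[0,0,0.5],[0,0,0]]
    - [[0,0,0.75],[0,0,0]]
    - [[0,0,0.95],[0,0,0]]
    - [[0,0,0.95],[0,0,0]]

```text
t: 2.8
tool_pos: [0.4994, -0.1958, 0.0219]
orientation: [-3.127, 0.257, 0.018]
force: [-0.5, 0.8, -0.1]
opening: 0.0928
gripper_force: 0.0
```

```bash
python3 - <<'E'
from plant import robot,imaging
from h import *
go(robot.read_state(),[.5073,-.1949,.003],-9.3)
s=imaging.read_camera("scene");t=imaging.read_camera("top")
mosaic("pics/m3.png",[(s["frame"],270,225),(t["frame"],270,195)])
E
```

```text
pos [ 0.4994 -0.1958  0.0219] phi -9.39 zaxis [-0.011  0.005 -1.   ] open 0.0928 t 2.8 q6 1.27
shift share [ 0.039 -0.01   0.094]
turn share [-0.002  0.008 -0.001]
```

View pics/m3.png

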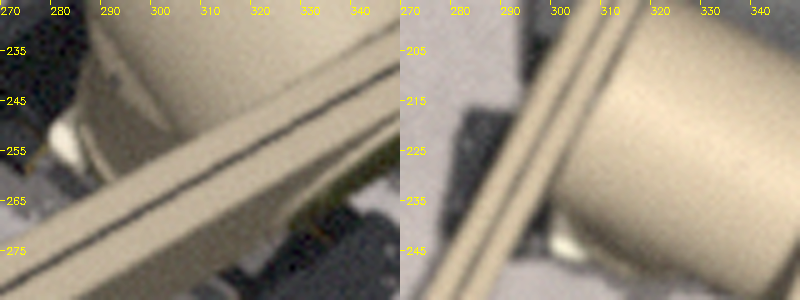

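The arm hides the blade in both views, so this picture tells me nothing. I'll go ahead on the measurements.

Call:
jog_arm:
  rows:
    - [[0.04,-0.01,0.09],[0,0.008,0]]
    - [[0.04,-0.01,0.09],[0,0.008,0]]
    - [[0.04,-0.01,0.09],[0,0.008,0]]
    - [[0.04,-0.01,0.09],[0,0.008,0]]

```text
t: 3.3
tool_pos: [0.5149, -0.1971, 0.013]
orientation: [3.129, -0.257, 0.024]
force: [0.9, 0.1, 0.2]
opening: 0.093
gripper_force: 0.0
```

Call:
jog_arm:
  rows:
    - [[0,0,0],[0,0,0]]
    - [[0,0,0],[0,0,0]]
    - [[0,0,0],[0,0,0]]
    - [[0,0,0],[0,0,0]]
    - [[0,0,0],[0,0,0]]
  hand: 1
  squeeze: 30

```text
t: 3.8
tool_pos: [0.5136, -0.1961, 0.0106]
orientation: [3.13, -0.257, 0.019]
force: [0.3, 0.8, -0.6]
opening: 0.0576
gripper_force: 0.0
```

Call:
jog_arm:
  rows:
    - [[0,0,0],[0,0,0]]
    - [[0,0,0],[0,0,0]]
    - [[0,0,0],[0,0,0]]

```text
t: 4.1
tool_pos: [0.5137, -0.1961, 0.0106]
orientation: [3.13, -0.257, 0.02]
force: [0.2, 0.5, -0.4]
opening: 0.0337
gripper_force: 0.0
```

Call:
jog_arm:
  rows:
    - [[-0.02,0,0.038],[0,-0.008,0]]
    - [[-0.02,0,0.038],[0,-0.008,0]]
    - [[-0.02,0,0.038],[0,-0.008,0]]
    - [[-0.02,0,0.038],[0,-0.008,0]]
  hand: 0

```text
t: 4.5
tool_pos: [0.5098, -0.1955, 0.0029]
orientation: [-3.131, 0.257, 0.0]
force: [-0.7, -0.5, -0.6]
opening: 0.0467
gripper_force: 0.0
```

Call:
jog_arm:
  rows:
    - [[0,0,0],[0,0,0]]
    - [[0,0,0],[0,0,0]]
    - [[0,0,0],[0,0,0]]
    - [[0,0,0],[0,0,0]]
    - [[0,0,0],[0,0,0]]
  hand: 1

```text
t: 5.0
tool_pos: [0.5099, -0.1955, 0.003]
orientation: [-3.131, 0.257, -0.0]
force: [-0.2, 0.2, 0.5]
opening: 0.0152
gripper_force: 30.0
```

Call:
jog_arm:
  rows:
    - [[0,0,0],[0,0,0]]
    - [[0,0,0],[0,0,0]]
    - [[0,0,0],[0,0,0]]
    - [[0,0,0],[0,0,0]]

```text
t: 5.4
tool_pos: [0.5099, -0.1955, 0.003]
orientation: [-3.131, 0.257, -0.0]
force: [0.4, 0.7, 0.7]
opening: 0.0152
gripper_force: 30.0
```

Call:
jog_arm:
  rows:
    - [[-0.1,0,-0.015],[0,0,0]]
    - [[-0.2,0,-0.015],[0,0,0]]
    - [[-0.3,-0.03,-0.015],[0,0,0]]
    - [[-0.38,-0.065,-0.015],[0,0,0]]
    - [[-0.45,-0.1,-0.015],[0,0,0]]

```text
t: 5.9
tool_pos: [0.4233, -0.1607, 0.0057]
orientation: [-3.131, 0.258, 0.001]
force: [0.5, -0.3, -0.6]
opening: 0.0152
gripper_force: 30.0
```

Call:
jog_arm:
  rows:
    - [[-0.1,-0.03,0],[0,0,0]]
    - [[-0.2,-0.065,0],[0,0,0]]
    - [[-0.26,-0.08,0],[0,0,0]]
    - [[-0.26,-0.08,0],[0,0,0]]
    - [[-0.26,-0.08,0],[0,0,0]]

```text
t: 6.4
tool_pos: [0.3761, -0.1371, 0.0063]
orientation: [3.131, -0.258, 0.001]
force: [-0.0, 0.0, -0.9]
opening: 0.0154
gripper_force: 30.0
```

```bash
python3 - <<'E'
from plant import robot,imaging
from h import *
st=robot.read_state(); go(st,[.40,.1,.15],-9.3); print(st["gripper_force"],st["force"],st["q"])
s=imaging.read_camera("scene")
cv2.imwrite("pics/s4.png",s["frame"][150:,100:,::-1])
E
```

```text
pos [ 0.3761 -0.1371  0.0063] phi -9.4 zaxis [ 0.001 -0.    -1.   ] open 0.0154 t 6.4 q6 1.26
shift share [-0.075 -1.189 -0.719]
turn share [ 0.    -0.001 -0.001]
29.995687901973724 [-0.03270145  0.01658625 -0.93453945] [-4.77793338e-01 -2.04981711e-01  2.22490469e+00  1.28543318e-06
  1.12067497e+00  1.25713707e+00]
```

View pics/s4.png

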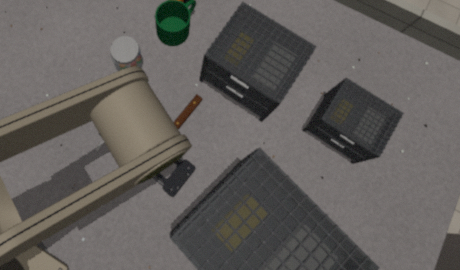

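The handle is clear of the tower, at crop (190,110), and the tower hasn't moved. I'll lift, carry it over to in front of the tin, and turn it there.

Call:
jog_arm:
  rows:
    - [[0,0,-0.2],[0,0,0]]
    - [[0,0,-0.4],[0,0,0]]
    - [[0,0,-0.6],[0,0,0]]
    - [[0,0,-0.8],[0,0,0]]
    - [[0,0,-0.9],[0,0,0]]
  squeeze: 60

```text
t: 6.95
tool_pos: [0.3778, -0.138, 0.1904]
orientation: [3.129, -0.257, 0.008]
force: [-0.1, -0.5, -0.7]
opening: 0.0146
gripper_force: 60.0
```

Call:
jog_arm:
  rows:
    - [[0.05,-0.18,0],[0,0,0]]
    - [[0.11,-0.38,0],[0,0,0]]
    - [[0.17,-0.58,0],[0,0,0]]
    - [[0.23,-0.78,0],[0,0,0]]
    - [[0.29,-0.97,0],[0,0,0]]

```text
t: 7.45
tool_pos: [0.4659, 0.0469, 0.1862]
orientation: [-3.131, 0.257, -0.001]
force: [0.0, -0.4, -1.2]
opening: 0.0142
gripper_force: 60.0
```

Call:
jog_arm:
  rows:
    - [[0.05,-0.18,0],[0,0,0]]
    - [[0.11,-0.38,0],[0,0,0]]
    - [[0.17,-0.58,0],[0,0,0]]
    - [[0.23,-0.78,0],[0,0,0]]
    - [[0.29,-0.97,0],[0,0,0]]

```text
t: 7.95
tool_pos: [0.5547, 0.2292, 0.1855]
orientation: [-3.131, 0.257, -0.0]
force: [0.4, -1.0, 0.2]
opening: 0.0145
gripper_force: 60.0
```

Call:
jog_arm:
  rows:
    - [[0,0,0],[0,0,-0.09]]
    - [[0,0,0],[0,0,-0.18]]
    - [[0,0,0],[0,0,-0.27]]
    - [[0,0,0],[0,0,-0.36]]
    - [[0,0,0],[0,0,-0.45]]

```text
t: 8.45
tool_pos: [0.5542, 0.2273, 0.1854]
orientation: [3.024, 0.851, -0.001]
force: [0.1, -0.2, -2.0]
opening: 0.0145
gripper_force: 60.0
```

Call:
jog_arm:
  rows:
    - [[0,0,0],[0,0,-0.09]]
    - [[0,0,0],[0,0,-0.18]]
    - [[0,0,0],[0,0,-0.27]]
    - [[0,0,0],[0,0,-0.36]]
    - [[0,0,0],[0,0,-0.45]]

```text
t: 8.95
tool_pos: [0.5542, 0.2272, 0.1855]
orientation: [2.543, 1.845, -0.0]
force: [0.3, -0.8, 0.1]
opening: 0.0142
gripper_force: 60.0
```

Call:
jog_arm:
  rows:
    - [[0,0,0],[0,0,-0.09]]
    - [[0,0,0],[0,0,-0.18]]
    - [[0,0,0],[0,0,-0.27]]
    - [[0,0,0],[0,0,-0.36]]
    - [[0,0,0],[0,0,-0.45]]

```text
t: 9.45
tool_pos: [0.5542, 0.2272, 0.1856]
orientation: [-1.747, -2.611, 0.0]
force: [0.1, 0.3, -0.9]
opening: 0.0148
gripper_force: 60.0
```

Call:
jog_arm:
  rows:
    - [[0,0,0],[0,0,-0.09]]
    - [[0,0,0],[0,0,-0.18]]
    - [[0,0,0],[0,0,-0.27]]
    - [[0,0,0],[0,0,-0.36]]
    - [[0,0,0],[0,0,-0.45]]

```text
t: 9.95
tool_pos: [0.5543, 0.2272, 0.1856]
orientation: [0.735, 3.054, -0.0]
force: [0.3, -0.2, -1.3]
opening: 0.0141
gripper_force: 60.0
```

Call:
jog_arm:
  rows:
    - [[0,0,0],[0,0,-0.09]]
    - [[0,0,0],[0,0,-0.18]]
    - [[0,0,0],[0,0,-0.27]]
    - [[0,0,0],[0,0,-0.36]]
    - [[0,0,0],[0,0,-0.45]]

```text
t: 10.45
tool_pos: [0.5543, 0.2272, 0.1856]
orientation: [-0.367, 3.12, 0.0]
force: [0.1, -0.1, -0.9]
opening: 0.0144
gripper_force: 60.0
```

```bash
python3 - <<'E'
from plant import robot,imaging
from h import *
st=robot.read_state(); go(st,[.553,.226,.004],194); print(st["gripper_force"],st["force"],st["q"])
s=imaging.read_camera("scene");t=imaging.read_camera("top")
mosaic
cv2.imwrite("pics/s5.png",np.hstack([s["frame"][60:360,20:420,::-1],t["frame"][120:420,80:480,::-1]]))
E
```

```text
pos [0.5543 0.2272 0.1856] phi -166.57 zaxis [ 0.  0. -1.] open 0.0144 t 10.45 q6 -1.5
shift share [ 0.008 -0.005  0.908]
turn share [ 0.     0.    -0.006]
59.9938702583313 [ 0.12649216 -0.07269921 -0.87577123] [ 3.03479584e-01  1.44520849e-01  1.53313277e+00  1.77533369e-05
  1.46380276e+00 -1.50165620e+00]
```

View pics/s5.png

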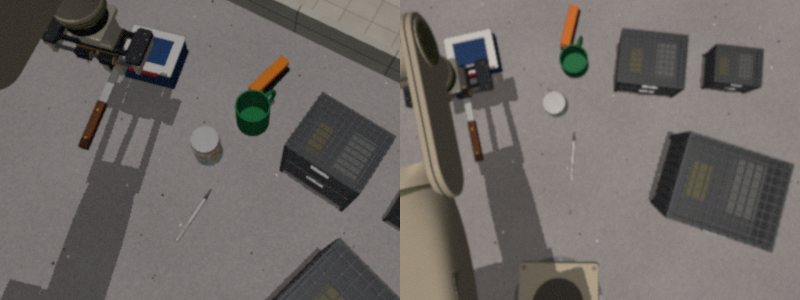

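The spreader is held by the blade in front of the tin, handle towards the robot. The handle end is at scene (105,208) and top (157,279), and its inner end at scene (124,162) and top (150,245).

```bash
python3 - <<'E'
from h import *
s=np.load("s0.npy",allow_pickle=True).item();t=np.load("t0.npy",allow_pickle=True).item()
for a,b in (((105,208),(157,279)),((124,162),(150,245))): print(tri((s,t),(np.array(a),np.array(b))))
E
```

```text
(array([0.38859942, 0.19552481, 0.15730052]), [array([-0.6,  0.3]), array([ 0.3, -0.5])])
(array([0.47441956, 0.20075823, 0.2017903 ]), [array([-3.4,  1.4]), array([ 1.8, -2.5])])
```

Call:
jog_arm:
  rows:
    - [[0,0,0.15],[0,0,0]]
    - [[0,0,0.3],[0,0,0]]
    - [[0,0,0.45],[0,0,0]]
    - [[0,0,0.55],[0,0,0]]
    - [[0,0,0.65],[0,0,-0.006]]

```text
t: 11.05
tool_pos: [0.5535, 0.227, 0.0544]
orientation: [0.365, -3.119, 0.0]
force: [0.9, 0.0, -0.5]
opening: 0.0146
gripper_force: 60.0
```

Call:
jog_arm:
  rows:
    - [[0,0,0.06],[0,0,0]]
    - [[0,0,0.12],[0,0,0]]
    - [[0,0,0.18],[0,0,0]]
    - [[0,0,0.22],[0,0,0]]
    - [[0,0,0.255],[0,0,0]]
  squeeze: 25

```text
t: 11.55
tool_pos: [0.5537, 0.2271, 0.0047]
orientation: [-0.372, 3.119, 0.0]
force: [0.3, 0.0, -1.3]
opening: 0.0153
gripper_force: 25.0
```

Call:
jog_arm:
  rows:
    - [[0,0,0],[0,0,0]]
    - [[0,0,0],[0,0,0]]
  squeeze: 5

```text
t: 11.75
tool_pos: [0.5536, 0.2271, 0.0053]
orientation: [-0.373, 3.119, 0.0]
force: [-0.3, -0.0, 0.1]
opening: 0.0159
gripper_force: 5.0
```

Call:
jog_arm:
  rows:
    - [[0,0,0],[0,0,0]]
    - [[0,0,0],[0,0,0]]
    - [[0,0,0],[0,0,0]]
    - [[0,0,0],[0,0,0]]
    - [[0,0,0],[0,0,0]]
  hand: -0.2

```text
t: 12.25
tool_pos: [0.5535, 0.2271, 0.0051]
orientation: [-0.373, 3.119, 0.0]
force: [-0.1, -0.4, 0.5]
opening: 0.0514
gripper_force: 0.0
```

Call:
jog_arm:
  rows:
    - [[0,0,-0.1],[0,0,0]]
    - [[0,0,-0.3],[0,0,0]]
    - [[0,0,-0.5],[0,0,0]]
    - [[0,0,-0.7],[0,0,0]]
    - [[0,0,-0.7],[0,0,0]]

```text
t: 12.75
tool_pos: [0.5575, 0.2284, 0.1528]
orientation: [-0.372, 3.108, 0.003]
force: [0.1, -0.8, 0.2]
opening: 0.056
gripper_force: 0.0
```

Call:
jog_arm:
  rows:
    - [[0.2,-0.2,0],[0,0,0]]
    - [[0.4,-0.4,0],[0,0,0]]
    - [[0.5,-0.6,0],[0,0,0]]
    - [[0.5,-0.8,0],[0,0,0]]
    - [[0.5,-1.0,0],[0,0,0]]

```text
t: 13.25
tool_pos: [0.5025, 0.0072, 0.1446]
orientation: [0.373, -3.119, 0.0]
force: [2.1, 0.7, 0.6]
opening: 0.0554
gripper_force: 0.0
```

```bash
python3 - <<'E'
from plant import robot,imaging
from h import *
st=robot.read_state(); go(st,[.463,.204,.1]); print(st["q"])
s=imaging.read_camera("scene");t=imaging.read_camera("top")
mosaic("pics/m6.png",[(s["frame"],90,130),(t["frame"],110,185),(s["frame"],132,82),(t["frame"],112,145)])
E
```

```text
pos [0.5025 0.0072 0.1446] phi -166.35 zaxis [-0. -0. -1.] open 0.0554 t 13.25 q6 -1.9
shift share [-0.04   1.003  0.223]
[-8.75220086e-02 -8.74919307e-02  1.84588632e+00 -1.92853538e-04
  1.38320796e+00 -1.89647343e+00]
```

View pics/m6.png

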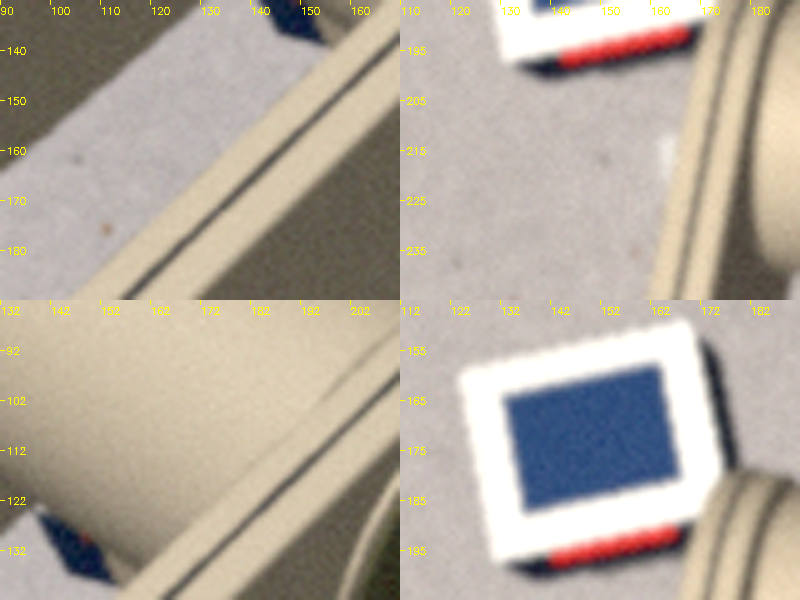

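The arm hides the laid-down spreader, but its pose follows from the release pose: tip at about (.5755,.2324), yaw 13.65 degrees. The tin looks unmoved, with its lip at top (155,195). I'll take the handle at spreader x +35.

Call:
jog_arm:
  rows:
    - [[-0.01,0.25,0],[0,0,0]]
    - [[-0.02,0.5,0],[0,0,0]]
    - [[-0.03,0.75,0],[0,0,0]]
    - [[-0.046,1.0,0],[0,0,0]]
    - [[-0.046,1.0,0],[0,0,0]]

```text
t: 13.85
tool_pos: [0.4629, 0.2116, 0.1446]
orientation: [0.383, -3.117, -0.004]
force: [-0.2, 0.7, -0.4]
opening: 0.0558
gripper_force: 0.0
```

Call:
jog_arm:
  rows:
    - [[0,0,0.15],[0,0,0]]
    - [[0,0,0.3],[0,0,0]]
    - [[0,0,0.4],[0,0,0]]
    - [[0,0,0.4],[0,0,0]]

```text
t: 14.25
tool_pos: [0.4621, 0.2046, 0.0612]
orientation: [0.373, -3.113, 0.002]
force: [0.1, -0.1, 0.0]
opening: 0.0558
gripper_force: 0.0
```

```bash
python3 - <<'E'
from plant import robot
from h import *
go(robot.read_state(),[.4638,.2053,.003],-166.35)
E
```

```text
pos [0.4621 0.2046 0.0612] phi -166.35 zaxis [-0.007 -0.002 -1.   ] open 0.0558 t 14.25 q6 -1.49
shift share [-0.011  0.001  0.291]
turn share [-0.    -0.004  0.   ]
```

Call:
jog_arm:
  rows:
    - [[0,0,0.1],[0,0,0]]
    - [[0,0,0.2],[0,0,0]]
    - [[0,0,0.26],[0,0,0]]
    - [[0,0,0.285],[0,0,0]]
    - [[0,0,0.285],[0,0,0]]

```text
t: 14.75
tool_pos: [0.4651, 0.2055, 0.008]
orientation: [0.373, -3.119, 0.0]
force: [-0.2, 0.1, 0.4]
opening: 0.0558
gripper_force: 0.0
```

Call:
jog_arm:
  rows:
    - [[0,0,0],[0,0,0]]
    - [[0,0,0],[0,0,0]]

```text
t: 14.95
tool_pos: [0.4661, 0.2059, 0.0091]
orientation: [-0.373, 3.118, 0.001]
force: [-0.0, -0.4, -0.4]
opening: 0.056
gripper_force: 0.0
```

Call:
jog_arm:
  rows:
    - [[0,0,0.03],[0,0,0]]
    - [[0,0,0.03],[0,0,0]]
    - [[0,0,0.03],[0,0,0]]

```text
t: 15.25
tool_pos: [0.465, 0.2055, 0.0018]
orientation: [0.373, -3.119, 0.0]
force: [-0.3, -0.1, 0.6]
opening: 0.0554
gripper_force: 0.0
```

Call:
jog_arm:
  rows:
    - [[0,0,0],[0,0,0]]
    - [[0,0,0],[0,0,0]]
    - [[0,0,0],[0,0,0]]
    - [[0,0,0],[0,0,0]]
    - [[0,0,0],[0,0,0]]
  hand: 1
  squeeze: 60

```text
t: 15.75
tool_pos: [0.4652, 0.2056, 0.002]
orientation: [-0.373, 3.119, 0.0]
force: [-0.0, -0.1, -0.3]
opening: 0.0205
gripper_force: 0.0
```

Call:
jog_arm:
  rows:
    - [[0,0,0],[0,0,0]]
    - [[0,0,0],[0,0,0]]
    - [[0,0,0],[0,0,0]]

```text
t: 16.05
tool_pos: [0.4652, 0.2056, 0.002]
orientation: [-0.373, 3.119, 0.0]
force: [0.5, -0.0, 0.7]
opening: 0.018
gripper_force: 60.0
```

Call:
jog_arm:
  rows:
    - [[0,0,-0.08],[0,0,0]]
    - [[0,0,-0.16],[0,0,0]]
    - [[0,0,-0.232],[0,0,0]]
    - [[0,0,-0.232],[0,0,0]]
    - [[0,0,-0.232],[0,0,0]]

```text
t: 16.55
tool_pos: [0.4654, 0.2057, 0.0485]
orientation: [-0.373, 3.119, 0.0]
force: [0.4, 0.6, -1.7]
opening: 0.0176
gripper_force: 60.0
```

Call:
jog_arm:
  rows:
    - [[-0.07,0,0],[0,0,0]]
    - [[-0.14,0,0],[0,0,0]]
    - [[-0.16,0,0],[0,0,0]]
    - [[-0.16,0,0],[0,0,0]]
    - [[-0.16,0,0],[0,0,0]]

```text
t: 17.05
tool_pos: [0.4953, 0.2129, 0.0476]
orientation: [0.373, -3.118, 0.0]
force: [-0.4, -0.3, -0.8]
opening: 0.0173
gripper_force: 60.0
```

```bash
python3 - <<'E'
from plant import robot,imaging
from h import *
st=robot.read_state(); go(st,[.4652+.066*.9718,.2056+.066*.236,.0485],-166.35); print(st["force"])
s=imaging.read_camera("scene");t=imaging.read_camera("top")
np.save("s7.npy",s,allow_pickle=True);np.save("t7.npy",t,allow_pickle=True)
mosaic("pics/m7.png",[(s["frame"],90,110),(s["frame"],130,90),(t["frame"],110,160),(t["frame"],120,190)])
E
```

```text
pos [0.4953 0.2129 0.0476] phi -166.36 zaxis [-0.002 -0.    -1.   ] open 0.0173 t 17.05 q6 -1.5
shift share [-0.175 -0.    -0.005]
turn share [-0.    -0.001 -0.   ]
[-0.37172581 -0.32517755 -0.80995767]
```

View pics/m7.png

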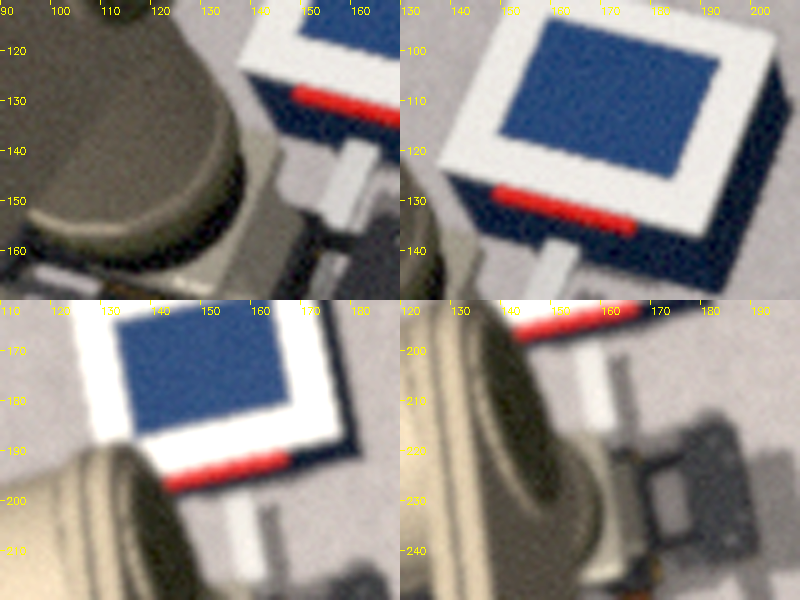

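The tip's end edge shows at scene (162.8,138.7) and top (158,199.2), just short of the red lip and near its middle.

```bash
python3 - <<'E'
from h import *
s=np.load("s7.npy",allow_pickle=True).item();t=np.load("t7.npy",allow_pickle=True).item()
X,e=tri((s,t),(np.array([162.4,138.3]),np.array([157.6,198.8])));print(X,e)
st=np.array([.4953,.2129]); print("expected tip",st+.1135*np.array([.9718,.236]))
a=np.radians(14);d=X[:2]-[.677,.257];print("tin xy",d@[np.cos(a),np.sin(a)],d@[-np.sin(a),np.cos(a)])
for z in(.045,.05,.055,.06): print(z,onz(s,(162.4,138.3),z)[:2],onz(t,(157.6,198.8),z)[:2])
E
```

```text
[0.60515307 0.23403856 0.06455652] [array([-0.4,  0.2]), array([ 0.2, -0.3])]
expected tip [0.6055993 0.239686 ]
tin xy -0.07526764438583483 -0.004898041528653496
0.045 [0.61250878 0.24370833] [0.60764651 0.2405419 ]
0.05 [0.61084912 0.24108528] [0.60678648 0.23902995]
0.055 [0.60918946 0.23846222] [0.60592645 0.237518  ]
0.06 [0.60752979 0.23583917] [0.60506643 0.23600605]
```

Call:
jog_arm:
  rows:
    - [[-0.03,0,-0.005],[0,0,0]]
    - [[-0.06,0,-0.005],[0,0,0]]
    - [[-0.09,0,-0.005],[0,0,0]]
    - [[-0.1,0,-0.005],[0,0,0]]
    - [[-0.1,0,-0.005],[0,0,0]]

```text
t: 17.65
tool_pos: [0.5161, 0.218, 0.0494]
orientation: [-0.373, 3.119, 0.0]
force: [-0.7, -0.7, -1.4]
opening: 0.0176
gripper_force: 60.0
```

Call:
jog_arm:
  rows:
    - [[-0.03,0,0],[0,0,0]]
    - [[-0.06,0,0],[0,0,0]]
    - [[-0.068,0,0],[0,0,0]]
    - [[-0.068,0,0],[0,0,0]]
    - [[-0.068,0,0],[0,0,0]]

```text
t: 18.15
tool_pos: [0.5289, 0.2211, 0.0493]
orientation: [0.373, -3.119, 0.0]
force: [-0.1, -0.6, -1.0]
opening: 0.0173
gripper_force: 60.0
```

Call:
jog_arm:
  rows:
    - [[0,0,-0.02],[0,0,0]]
    - [[0,0,-0.04],[0,0,0]]
    - [[-0.002,0,-0.06],[0,0,0]]
    - [[-0.005,0,-0.085],[0,0,0]]
    - [[-0.01,0,-0.11],[0,0,0]]

```text
t: 18.65
tool_pos: [0.5306, 0.2215, 0.0717]
orientation: [0.373, -3.119, 0.0]
force: [-1.8, -0.5, -2.8]
opening: 0.0175
gripper_force: 60.0
```

```bash
python3 - <<'E'
from plant import robot,imaging
from h import *
st=robot.read_state(); print(st["force"],st["wrist_torque"],st["tool_pos"])
s=imaging.read_camera("scene");t=imaging.read_camera("top")
mosaic("pics/m8.png",[(s["frame"],90,110),(s["frame"],130,80),(t["frame"],110,150),(t["frame"],120,190)])
E
```

```text
[-1.80230203 -0.51867678 -2.81252482] [-0.0120059   0.26540191  0.03159126] [0.53060433 0.22150366 0.0716818 ]
```

```bash
cat >> h.py <<'E'
def T(p,o=(.677,.257),a=14):
    a=np.radians(a); return np.array([o[0]+p[0]*np.cos(a)-p[1]*np.sin(a),o[1]+p[0]*np.sin(a)+p[1]*np.cos(a),p[2]])
def lid_est(cams):
    "lid angle from visible blue panel corners/red lip centroid: prints red and blue centroids against model"
    for n,c in cams:
        im=c["frame"].astype(int); r,g,b=im[...,0],im[...,1],im[...,2]
        sub=np.zeros(r.shape,bool); sub[60:260,90:230]=1
        for nm,m in (("red",(r>110)&(g<70)&(b<70)&sub),("blue",(b>80)&(r<60)&(b-r>50)&sub)):
            ys,xs=np.nonzero(m)
            if len(xs): print(n,nm,len(xs),"c",xs.mean().round(1),ys.mean().round(1),"x",xs.min(),xs.max(),"y",ys.min(),ys.max())
        for th in (0,10,20,40,60,75,85):
            q=np.radians(th); f=lambda R,y,h: proj(c,T((.058-R*np.cos(q)+h*np.sin(q),y,.06+R*np.sin(q)+h*np.cos(q))))
            print("  th",th,"lip",np.round(f(.117,0,.003),1),"panel c",np.round(f(.058,0,.006),1))
E
python3 - <<'E'
from plant import robot,imaging
from h import *
lid_est([(n,imaging.read_camera(n)) for n in("scene","top")])
s=np.load("s0.npy",allow_pickle=True).item();print("START");lid_est([("scene",s)])
E
```

```text
scene red 67 c 161.4 125.2 x 149 174 y 122 129
scene blue 29 c 170.4 106.4 x 152 190 y 97 116
  th 0 lip [162.6 132.4] panel c [171.  110.9]
  th 10 lip [160.9 127.2] panel c [170.4 107.9]
  th 20 lip [159.7 120.7] panel c [170.  104.4]
  th 40 lip [159.2 104.4] panel c [170.2  96.2]
  th 60 lip [161.5  85.9] panel c [171.6  87.4]
  th 75 lip [164.9  72.2] panel c [173.4  81.2]
  th 85 lip [167.8  63.9] panel c [174.8  77.5]
top red 37 c 152.7 190.7 x 143 163 y 188 193
top blue 207 c 148.8 169.8 x 134 163 y 159 180
  th 0 lip [155.2 193.4] panel c [151.  172.9]
  th 10 lip [152.8 191.2] panel c [149.7 171.4]
  th 20 lip [150.2 187.7] panel c [148.4 169.3]
  th 40 lip [144.6 177.2] panel c [145.7 163.6]
  th 60 lip [139.1 163.1] panel c [143.2 156.6]
  th 75 lip [135.7 151.3] panel c [141.7 151. ]
  th 85 lip [133.8 143.4] panel c [141.  147.4]
START
scene red 70 c 162.6 131.3 x 149 176 y 127 135
  th 0 lip [162.6 132.4] panel c [171.  110.9]
  th 10 lip [160.9 127.2] panel c [170.4 107.9]
  th 20 lip [159.7 120.7] panel c [170.  104.4]
  th 40 lip [159.2 104.4] panel c [170.2  96.2]
  th 60 lip [161.5  85.9] panel c [171.6  87.4]
  th 75 lip [164.9  72.2] panel c [173.4  81.2]
  th 85 lip [167.8  63.9] panel c [174.8  77.5]
```

The lid is at about 11.5 degrees in both views, as the lift predicts, so the spreader isn't slipping in the grip. I'll continue along the arc.

Call:
jog_arm:
  rows:
    - [[-0.009,0,-0.035],[0,0,0]]
    - [[-0.02,0,-0.068],[0,0,0]]
    - [[-0.036,0,-0.107],[0,0,0]]
    - [[-0.055,0,-0.144],[0,0,0]]
    - [[-0.082,0,-0.187],[0,0,0]]

```text
t: 19.35
tool_pos: [0.5471, 0.2255, 0.1096]
orientation: [0.373, -3.119, -0.0]
force: [-1.2, -0.2, -2.8]
opening: 0.0175
gripper_force: 60.0
```

```bash
python3 - <<'E'
from plant import robot,imaging
from h import *
st=robot.read_state(); print(st["force"],st["wrist_torque"],st["tool_pos"])
lid_est([(n,imaging.read_camera(n)) for n in("scene","top")])
E
```

```text
[-1.24949236 -0.24966786 -2.75982267] [0.02557348 0.24247809 0.02743798] [0.5470972  0.22552806 0.10957249]
scene red 67 c 160.4 107.5 x 147 173 y 104 111
  th 0 lip [162.6 132.4] panel c [171.  110.9]
  th 10 lip [160.9 127.2] panel c [170.4 107.9]
  th 20 lip [159.7 120.7] panel c [170.  104.4]
  th 40 lip [159.2 104.4] panel c [170.2  96.2]
  th 60 lip [161.5  85.9] panel c [171.6  87.4]
  th 75 lip [164.9  72.2] panel c [173.4  81.2]
  th 85 lip [167.8  63.9] panel c [174.8  77.5]
top red 49 c 145.9 178.7 x 135 157 y 176 181
top blue 2 c 174.5 185.0 x 173 176 y 185 185
  th 0 lip [155.2 193.4] panel c [151.  172.9]
  th 10 lip [152.8 191.2] panel c [149.7 171.4]
  th 20 lip [150.2 187.7] panel c [148.4 169.3]
  th 40 lip [144.6 177.2] panel c [145.7 163.6]
  th 60 lip [139.1 163.1] panel c [143.2 156.6]
  th 75 lip [135.7 151.3] panel c [141.7 151. ]
  th 85 lip [133.8 143.4] panel c [141.  147.4]
```

Call:
jog_arm:
  rows:
    - [[-0.05,0,-0.058],[0,0,0]]
    - [[-0.094,0,-0.097],[0,0,0]]
    - [[-0.15,0,-0.135],[0,0,0]]
    - [[-0.211,0,-0.165],[0,0,0]]
    - [[-0.267,0,-0.184],[0,0,0]]

```text
t: 19.95
tool_pos: [0.5994, 0.2382, 0.1461]
orientation: [-0.373, 3.119, 0.0]
force: [-2.3, 0.3, -1.7]
opening: 0.0174
gripper_force: 60.0
```

Call:
jog_arm:
  rows:
    - [[-0.02,0,-0.005],[0,0,0]]
    - [[-0.042,0,-0.009],[0,0,0]]
    - [[-0.042,0,-0.009],[0,0,0]]

```text
t: 20.25
tool_pos: [0.6072, 0.2401, 0.1474]
orientation: [-0.373, 3.119, 0.0]
force: [-0.8, 1.4, -1.0]
opening: 0.0175
gripper_force: 60.0
```

```bash
python3 - <<'E'
from plant import robot,imaging
from h import *
st=robot.read_state(); print(st["force"],st["wrist_torque"],st["tool_pos"])
lid_est([(n,imaging.read_camera(n)) for n in("scene","top")])
E
```

```text
[-0.7541719   1.35974296 -1.0202694 ] [ 0.06698647 -0.15397945 -0.03100662] [0.60723772 0.24005885 0.14738371]
scene red 65 c 167.6 66.1 x 154 181 y 62 70
scene blue 22 c 191.8 112.8 x 186 197 y 111 115
  th 0 lip [162.6 132.4] panel c [171.  110.9]
  th 10 lip [160.9 127.2] panel c [170.4 107.9]
  th 20 lip [159.7 120.7] panel c [170.  104.4]
  th 40 lip [159.2 104.4] panel c [170.2  96.2]
  th 60 lip [161.5  85.9] panel c [171.6  87.4]
  th 75 lip [164.9  72.2] panel c [173.4  81.2]
  th 85 lip [167.8  63.9] panel c [174.8  77.5]
top red 46 c 134.5 146.9 x 123 146 y 144 150
top blue 6 c 167.0 162.3 x 149 171 y 161 165
  th 0 lip [155.2 193.4] panel c [151.  172.9]
  th 10 lip [152.8 191.2] panel c [149.7 171.4]
  th 20 lip [150.2 187.7] panel c [148.4 169.3]
  th 40 lip [144.6 177.2] panel c [145.7 163.6]
  th 60 lip [139.1 163.1] panel c [143.2 156.6]
  th 75 lip [135.7 151.3] panel c [141.7 151. ]
  th 85 lip [133.8 143.4] panel c [141.  147.4]
```

The lid is at about 81 degrees. I'll back straight off and lay the spreader down.

Call:
jog_arm:
  rows:
    - [[0.1,0,0],[0,0,0]]
    - [[0.25,0,0],[0,0,0]]
    - [[0.45,0,0],[0,0,0]]
    - [[0.65,0,0],[0,0,0]]
    - [[0.82,0,0],[0,0,0]]

```text
t: 20.85
tool_pos: [0.4455, 0.2008, 0.147]
orientation: [0.373, -3.119, -0.0]
force: [0.1, -0.7, -0.7]
opening: 0.0178
gripper_force: 60.0
```

Call:
jog_arm:
  rows:
    - [[0,0,0.1],[0,0,0]]
    - [[0,0,0.25],[0,0,0]]
    - [[0,0,0.4],[0,0,0]]
    - [[0,0,0.5],[0,0,0]]
    - [[0,0,0.58],[0,0,0]]

```text
t: 21.35
tool_pos: [0.4465, 0.201, 0.0299]
orientation: [0.373, -3.118, 0.0]
force: [0.4, -0.3, -1.3]
opening: 0.0178
gripper_force: 60.0
```

Call:
jog_arm:
  rows:
    - [[0,0,0.03],[0,0,0]]
    - [[0,0,0.06],[0,0,0]]
    - [[0,0,0.09],[0,0,0]]
    - [[0,0,0.11],[0,0,0]]
    - [[0,0,0.125],[0,0,0]]
  squeeze: 12

```text
t: 21.85
tool_pos: [0.4479, 0.2014, 0.0066]
orientation: [-0.373, 3.119, 0.0]
force: [-0.2, 0.0, -0.8]
opening: 0.0179
gripper_force: 12.0
```

Call:
jog_arm:
  rows:
    - [[0,0,0],[0,0,0]]
    - [[0,0,0],[0,0,0]]
    - [[0,0,0],[0,0,0]]

```text
t: 22.15
tool_pos: [0.4478, 0.2014, 0.0067]
orientation: [-0.373, 3.119, 0.0]
force: [-0.4, 0.3, -0.9]
opening: 0.0179
gripper_force: 12.0
```

Still about 5 mm up; lower 4.5 mm, release, rise and move clear.

Call:
jog_arm:
  rows:
    - [[0,0,0.012],[0,0,0]]
    - [[0,0,0.022],[0,0,0]]
    - [[0,0,0.022],[0,0,0]]
    - [[0,0,0.022],[0,0,0]]
  squeeze: 4

```text
t: 22.55
tool_pos: [0.4474, 0.2013, 0.0019]
orientation: [0.373, -3.119, 0.0]
force: [0.5, 0.1, -0.5]
opening: 0.018
gripper_force: 4.0
```

Call:
jog_arm:
  rows:
    - [[0,0,0],[0,0,0]]
    - [[0,0,0],[0,0,0]]
    - [[0,0,0],[0,0,0]]
    - [[0,0,0],[0,0,0]]
    - [[0,0,0],[0,0,0]]
  hand: -0.2

```text
t: 23.05
tool_pos: [0.4475, 0.2013, 0.002]
orientation: [-0.373, 3.119, 0.0]
force: [-0.1, 0.1, -0.3]
opening: 0.0528
gripper_force: 0.0
```

Call:
jog_arm:
  rows:
    - [[0,0,-0.1],[0,0,0]]
    - [[0,0,-0.3],[0,0,0]]
    - [[0,0,-0.5],[0,0,0]]
    - [[0,0,-0.75],[0,0,0]]
    - [[0,0,-1.0],[0,0,0]]

```text
t: 23.55
tool_pos: [0.4468, 0.2011, 0.2035]
orientation: [0.373, -3.119, 0.0]
force: [1.6, -0.1, 0.3]
opening: 0.0553
gripper_force: 0.0
```

Call:
jog_arm:
  rows:
    - [[0.1,-0.2,-0.2],[0,0,0]]
    - [[0.1,-0.4,-0.4],[0,0,0]]
    - [[0.1,-0.6,-0.5],[0,0,0]]
    - [[0.1,-0.8,-0.5],[0,0,0]]
    - [[0.1,-1.0,-0.5],[0,0,0]]

```text
t: 24.05
tool_pos: [0.4762, 0.0, 0.3043]
orientation: [-0.372, 3.115, -0.002]
force: [0.6, 0.4, 0.1]
opening: 0.0558
gripper_force: 0.0
```

Call:
jog_arm:
  rows:
    - [[0,-0.2,0],[0,0,0]]
    - [[0,-0.4,0],[0,0,0]]
    - [[0,-0.6,0],[0,0,0]]
    - [[0,-0.8,0],[0,0,0]]
    - [[0,-1.0,0],[0,0,0]]

```text
t: 24.55
tool_pos: [0.5225, -0.1938, 0.302]
orientation: [-0.373, 3.119, 0.0]
force: [-0.2, 0.2, -0.0]
opening: 0.0557
gripper_force: 0.0
```

Call:
jog_arm:
  rows:
    - [[0,0,0],[0,0,0]]
    - [[0,0,0],[0,0,0]]
    - [[0,0,0],[0,0,0]]

```text
t: 24.85
tool_pos: [0.5223, -0.1914, 0.302]
orientation: [0.374, -3.119, -0.001]
force: [-0.1, 0.1, 0.1]
opening: 0.0556
gripper_force: 0.0
```

```bash
python3 - <<'E'
from plant import robot,imaging
from h import *
print(robot.read_state()["q"])
s=imaging.read_camera("scene");t=imaging.read_camera("top")
np.save("s9.npy",s,allow_pickle=True);np.save("t9.npy",t,allow_pickle=True)
lid_est([("scene",s),("top",t)])
cv2.imwrite("pics/f.png",np.hstack([cv2.resize(x[:,:,::-1],(400,600)) for x in(s["frame"][30:330,70:270],t["frame"][100:400,60:260])]))
E
```

```text
[-4.43699381e-01 -7.40424043e-03  1.48127780e+00  3.47740473e-04
  1.66800767e+00 -2.25292453e+00]
scene red 53 c 162.3 64.9 x 152 173 y 62 68
  th 0 lip [162.6 132.4] panel c [171.  110.9]
  th 10 lip [160.9 127.2] panel c [170.4 107.9]
  th 20 lip [159.7 120.7] panel c [170.  104.4]
  th 40 lip [159.2 104.4] panel c [170.2  96.2]
  th 60 lip [161.5  85.9] panel c [171.6  87.4]
  th 75 lip [164.9  72.2] panel c [173.4  81.2]
  th 85 lip [167.8  63.9] panel c [174.8  77.5]
top red 53 c 133.4 147.0 x 121 146 y 144 150
top blue 34 c 155.6 178.9 x 138 172 y 162 193
  th 0 lip [155.2 193.4] panel c [151.  172.9]
  th 10 lip [152.8 191.2] panel c [149.7 171.4]
  th 20 lip [150.2 187.7] panel c [148.4 169.3]
  th 40 lip [144.6 177.2] panel c [145.7 163.6]
  th 60 lip [139.1 163.1] panel c [143.2 156.6]
  th 75 lip [135.7 151.3] panel c [141.7 151. ]
  th 85 lip [133.8 143.4] panel c [141.  147.4]
```

View pics/f.png

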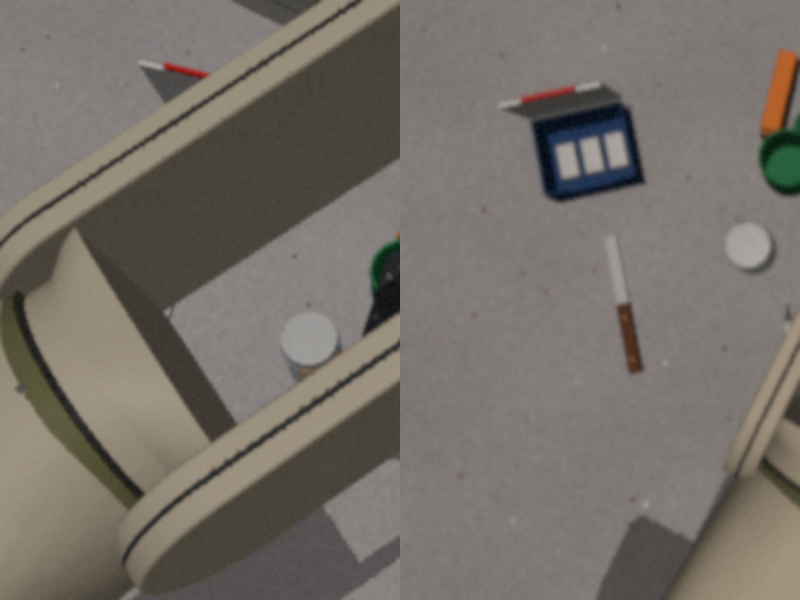

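The picture shows the lid standing open at about 81 degrees, with the red lip at top (133,147). The spreader lies flat on the counter, clear of the tin, from top (166,218) to (178,285). Nothing else has moved in the parts I can see, and the arm is clear.

```bash
python3 -c "
from plant import robot
print(robot.close_job())"
```

```text
the job is handed in; nothing more can be done
None
```

I handed the job in after about 25 s of arm time: the spreader levered the lid up to about 81° by camera estimate, it stays open by itself, and the spreader lies on the counter clear of the tin; the hand-in returned no verdict.

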